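Take the tiffin apart into the wash basket

ROBOT

A 7-joint arm with a two-finger parallel gripper is mounted at the origin on the work surface. World frame = base frame: x ahead of the robot, y to its left, z up, the work surface at z = 0. Lengths are in m, angles in degrees, forces in N, time in s.
With the tool pointing down it reaches from about 0.4 to 0.9 m from the base axis. Payload 5.6 kg.
Tool frame: the origin (TCP) lies at the very end of the fingers, on their centre line; the grasp point (between the pads) lies arm.hold_point_z behind it (arm.hold_point_z is the distance from the TCP to the grasp point, in m); x points along the fingers, y is the direction in which the jaws open and shut, and the axes are right-handed (so a half turn about x gives the same grasp; the last joint's range is limited). The gripper opens to 92 mm and grips with 3 to 60 N. Pads are 20 mm wide; open, the fingers measure 128 mm over their backs; the gripper's body (75 mm by 189 mm) begins 69 mm behind the grasp point.
Start: joints at [64.4, 26.786, -0.665, 91.828, 0.344, 61.387, -3.226], TCP at [0.255, -0.598, 0.215] pointing down, gripper open.
Joint ranges: [-144.91, 144.91], [-17.63, 115.5], [-89.93, 88.59], [15.96, 139.68], [-74.01, 254.01], [8.47, 105.57], [-167.45, 167.45]. Speed limits (degrees/s): [147.25, 147.25, 180, 180, 180, 180, 180].

INTERFACE

Orientations are given as [roll, pitch, yaw] about the fixed x, y, z axes, in that order (R = Rz(yaw) Ry(pitch) Rx(roll)).
In Python, from workcell import arm gives the robot as it stands.
- The arm moves only by the tool move_arm, never from a script. Its argument "increments" is a list of rows, each an object of numbers: "tx", "ty", "tz": the shift along the tool's x, y, z in mm; "turn": the turn about the tool's x in degrees; "grip": the opening, from 0 (shut) to 1 (fully open). A call has exactly 8 rows; each row shifts and turns the commanded pose from where the row before left it, along the tool's axes as they then stand; what a row does not reach is not made up. A row lasts 1/12 s, in which the tool goes at most 41.7 mm and 7.16 degrees, less where a joint would pass 70% of its speed; a pose out of reach is approached as far as the arm can. A call is refused whole if a number of a shift passes 41.7 or a number of a turn 7.16, either way. A call with a gripper value outside its range is refused whole. The fingers move at their own pace and stop on an object; "force" is the grip in N (left out, the last holds). Time passes only in rows, so rows that do not move let the fingers close, or fill a call up. It gives the time, the measured TCP pose, the force and the opening at its end, in the units of the state.
- arm.state(): the state, without advancing time (a new reading comes with each control period).
- arm.read_camera(name): name is "side" or "top" or "wrist"; returns a dict with "img" (480x640x3 uint8, red, green, blue), "range_z" (480x640 float32, m along the optical axis (not along the pixel's ray), 0 where there is no reading), "fx", "fy", "cx", "cy" (pixels), "k1" (the pictures are not rectified: a ray, as slopes to the right and down, at radius r is drawn at 1 + k1 r^2 times it, then the intrinsics apply), "R" (3x3) and "t" (3): a world point X has camera coordinates R X + t. Camera axes: x right, y down, z forward; pixel columns grow to the right and rows downward; lengths in m; the calibration is good to about 2 mm. A picture is of the moment at which its call begins.
- arm.hand_in(): hands the job in, once; it reports no verdict.
The state is a dict: "t": time; "joints": joint angles; "qd": joint speeds; "joint_efforts": joint torques, N m; "ee_pos": TCP position; "tcp_rot": TCP orientation; "ft_force": force on the tool from outside, world axes, zero at the start; "wrist_torque": the same for the moment, N m; "finger_gap": opening from 0.0 (shut) to 1.0 (fully open).
Only numpy, scipy, OpenCV 4.12 (cv2) and the standard library are available. Lean on these libraries where they do the work, as an engineer would, in place of code of your own. Each camera call takes 0.05 s, during which the arm holds its last target. There are 200 camera calls.

TASK

Take the two-tier steel tiffin apart for washing, from the top down: first lift off its lid and set it knob up in the pink basket, then lift the upper tin off the lower one and set it upright in the basket beside the lid. Set both down gently on the basket's floor rather than dropping them, leave the lower tin standing where it is, and do not disturb the single-tier tin, the mug or the chilli jar.

Things in the scene. Friction and masses are not known exactly. Their poses are not given: they have to be found in the camera images.
- lid_knob (a point): Centre of the black knob on the tiffin's steel lid (70 g). Knob: diameter 26 mm, 20 mm high, on a 12 mm stem; this point is 24 mm above the lid's top face. Lid: disc of diameter 68 mm, 5 mm thick; below it a plug of diameter 52 mm, 8 mm high, sits in the upper tin's mouth with 3 mm of play, its underside 37 mm below this point. z points up. Unlatched: it lifts straight off.
- upper_center (a point): Centre of the tiffin's upper steel tin (130 g, open top), half-way up its plain wall: a cylinder of outer diameter 64 mm, 48 mm high, wall 3 mm. A foot below it, diameter 52 mm, 8 mm high, underside 32 mm below this point, sits in the lower tin's mouth with 3 mm of play; the cylinder rests on the lower tin's rim. z points up. Unlatched: it lifts straight up.
- lower_center (a point): Centre of the lower steel tin of the tiffin (220 g, loose on the board), half-way up: outer diameter 64 mm, 64 mm high, wall 3 mm. z is up.
- basket_in (a point): Centre of the inner floor of the pink plastic basket, 4 mm above the board; the basket does not move. Open-topped, inside 192 mm along its x and 282 mm along its y (the long way), walls 4 mm thick and 60 mm high from the board. The axes turn with the basket; z is up.
- single_center (a point): Bystander: a closed single-tier steel tin of the same diameter (64 mm) and the same lid and knob as the tiffin, but only one tin high (103 mm to the top of the knob, against 151 mm for the whole tiffin). This point lies on its axis, 32 mm above its underside.
- jar_center (a point): Bystander: glass chilli jar with a dark lid, diameter 60 mm, 101 mm high; this point lies on its axis, 50 mm above its underside.
- mug_center (a point): Bystander: white enamel mug, diameter 80 mm, 80 mm high, handle towards its +y; this point lies on its axis, 40 mm above its underside.
Not all that is in view belongs to the job. Leave any blue look-alike of the part that bears upper_center alone.

How it is judged:
By the outcome, as a careful person would: the job done as asked, in the order asked, and still so for the second after the job is handed in, with the robot touching nothing.
It also fails if it takes over 72 s, if anything falls off the work surface, if the arm or the gripper's body presses on something with over 40 N, if the wrist force passes 120 N, or if a joint passes its speed limit or range.

## Working session

There is one attempt and no reset: what is moved stays moved. The work goes in short steps, Python scripts to look and compute and a tool call to move; the robot and the scene stay as the last step left them, time stands still between calls to the robot, and variables do not carry over. Pictures are saved under pics/ and viewed, about 8 in all and at most 12, crops included, and the job is handed in when it is done.

Besides the shell and the picture viewer there is one more tool, called after "Emit:" by a JSON object that holds its "name" and its "arguments", one argument or row to a line. move_arm: Moves the arm, as the interface text tells. Its arguments: {"type":"object","properties":{"increments":{"type":"array"},"force":{"type":"number"}},"required":["increments"]}

```bash
mkdir -p pics; ls; cat > h.py <<'E'
from workcell import arm
import numpy as np, cv2
def cam(n):
    c=arm.read_camera(n); c['R']=np.array(c['R']);c['t']=np.array(c['t']); return c
def pts(c):
    "world point for each pixel (480x640x3)"
    v,u=np.mgrid[0:480,0:640]
    K=np.array([[c['fx'],0,c['cx']],[0,c['fy'],c['cy']],[0,0,1.]])
    p=cv2.undistortPoints(np.stack([u,v],-1).reshape(-1,1,2).astype(float),K,np.array([c['k1'],0,0,0.])).reshape(480,640,2)
    z=c['range_z'][...,None]
    X=np.concatenate([p*z,z],-1)
    return (X-c['t'])@c['R']
def save(c,n): cv2.imwrite('pics/'+n,c['img'][...,::-1])
E
python3 - <<'E'
from h import *
print(arm.state(),arm.hold_point_z)
a=cam('top');b=cam('side')
np.savez('first.npz',top=pts(a),side=pts(b),ti=a['img'],si=b['img'])
for c in(a,b):print(c['k1'],c['fx'],-c['R'].T@c['t'],(c['range_z']>0).mean())
save(a,'top.png');save(b,'side.png')
E
```

```text
pics
{'t': 0.0, 'joints': array([64.39968241, 26.8345981 , -0.66482875, 91.88155791,  0.34563326,
       61.38658961, -3.22392545]), 'qd': array([ 0.00397761,  0.09513698, -0.07509804,  0.07961354, -0.04639944,
       -0.00520077, -0.10437308]), 'joint_efforts': array([-1.51165591e-04, -5.20567632e+01, -1.21111795e-02, -2.43748355e+01,
       -5.65734250e-02,  1.72994938e-02,  2.18775749e-04]), 'ee_pos': array([ 0.25509562, -0.59720948,  0.21365164]), 'tcp_rot': array([-85.05925129,  89.89919333, 118.07643692]), 'ft_force': array([-0.28962965, -0.95050491, -0.36764655]), 'wrist_torque': array([ 0.00590361,  0.01311861, -0.0375423 ]), 'finger_gap': 0.998587674291645} 0.0187
-0.10019532459418466 437.4875243766072 [ 0.44902459 -0.02123526  0.80683253] 0.9960514322916667
-0.08554810066721316 497.3636857831978 [ 0.2598385  -0.46879409  0.69140339] 0.996064453125
```

View pics/top.png

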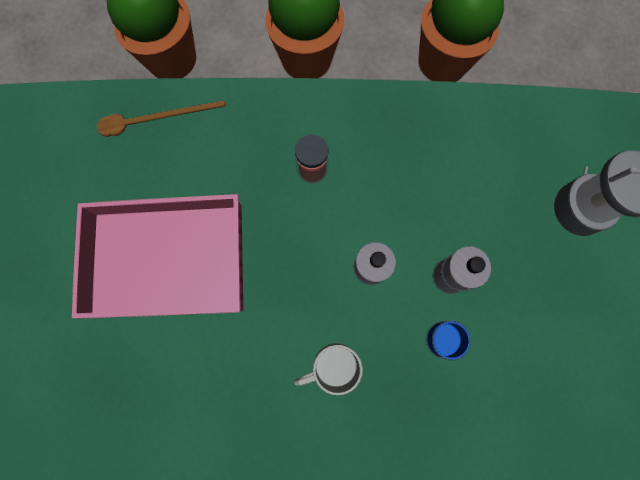

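View pics/side.png

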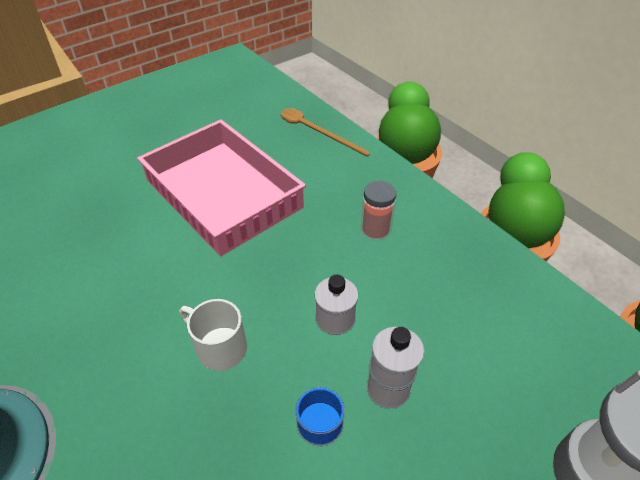

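The top view shows the tiffin's knob at (477,265), the single tin at (376,262), the blue decoy at (449,340), the mug at (338,370), the jar at (312,155) and the basket centred at about (158,258). The side view agrees, with the tiffin at (397,365). Next I'll measure positions.

```bash
python3 - <<'E'
from h import *
d=np.load('first.npz')
P=d['top'];im=d['ti'].astype(int)
def knob(P,im,u,v,r=40,zmin=.05):
    s=np.s_[v-r:v+r,u-r:u+r]; p=P[s].reshape(-1,3); c=im[s].reshape(-1,3)
    k=(c.max(1)<60)&(p[:,2]>zmin); q=p[k]
    q=q[q[:,2]>q[:,2].max()-.006]
    return len(q),np.round((q.min(0)+q.max(0))/2,4),np.round(q.max(0)-q.min(0),4)
def disc(P,u,v,z0,z1,r=40):
    p=P[v-r:v+r,u-r:u+r].reshape(-1,3);q=p[(p[:,2]>z0)&(p[:,2]<z1)]
    m,rad=cv2.minEnclosingCircle(q[:,:2].astype(np.float32));return np.round(m,4),round(rad,4),np.round(np.median(q,0),4)
print('tif top',knob(P,im,477,265,zmin=.13),disc(P,470,267,.119,.133))
print('sgl top',knob(P,im,378,260,zmin=.085),disc(P,376,262,.07,.085))
S=d['side'];si=d['si'].astype(int)
print('tif side',knob(S,si,400,338,zmin=.13),disc(S,397,352,.119,.133))
print('jar',disc(P,312,150,.09,.11),'mug',disc(P,338,370,.07,.09),'blue',disc(P,449,340,.02,.08))
m=((im[...,0]-im[...,1])>50)&(P[...,2]<.012)&(P[...,2]>-.005)&(np.mgrid[0:480,0:640][1]<245)&(np.mgrid[0:480,0:640][0]>180)
print('floor',cv2.minAreaRect(P[m][:,:2].astype(np.float32)),np.median(P[m],0))
m=((im[...,0]-im[...,1])>30)&(P[...,2]<.07)&(P[...,2]>.054)&(np.mgrid[0:480,0:640][1]<250)&(np.mgrid[0:480,0:640][0]>180)
print('rim',cv2.minAreaRect(P[m][:,:2].astype(np.float32)))
print('board',np.median(P[300:330,260:300,2]))
E
```

```text
tif top (5, array([ 0.449 , -0.0212,  0.8068]), array([0., 0., 0.])) (array([ 0.5462, -0.2605]), 0.033, array([ 0.5376, -0.2528,  0.1194]))
sgl top (1, array([ 0.449 , -0.0212,  0.8068]), array([0., 0., 0.])) (array([ 0.5589, -0.1155]), 0.0338, array([ 0.555 , -0.1123,  0.0706]))
tif side (1, array([ 0.2598, -0.4688,  0.6914]), array([0., 0., 0.])) (array([ 0.5337, -0.2728]), 0.0209, array([ 0.5396, -0.2671,  0.1204]))
jar (array([ 0.7483, -0.0021]), 0.0296, array([ 0.7459, -0.0022,  0.1014])) mug (array([ 0.3801, -0.041 ]), 0.0496, array([ 0.371 , -0.0471,  0.08  ])) blue (array([ 0.4294, -0.2457]), 0.0338, array([ 0.4274, -0.2547,  0.0517]))
floor ((0.5659661889076233, 0.27686893939971924), (0.19048558175563812, 0.2727706730365753), 3.827296495437622) [0.56336344 0.27289771 0.00439608]
rim ((0.5646315813064575, 0.27068859338760376), (0.20889967679977417, 0.29932719469070435), 4.1066179275512695)
board 0.000544145381314921
```

```bash
cat >> h.py <<'E'
def tool():
    from scipy.spatial.transform import Rotation as Ro
    s=arm.state(); return s['ee_pos'],Ro.from_euler('xyz',s['tcp_rot'],degrees=True).as_matrix(),s
def go(X,jaw=0.):
    "shift in tool axes (mm) to world X, tool-frame tilt and jaw angle"
    p,R,s=tool(); a=np.degrees(np.arctan2(R[1,1],R[0,1]))
    print('t',round(s['t'],2),'pos',p.round(4),'shift',(R.T@(np.array(X)-p)*1e3).round(1),'turn',round(a-jaw,2),'tilt',R[:,0].round(4),'F',s['ft_force'].round(1),'gap',round(s['finger_gap'],3))
E
python3 - <<'E'
from h import *
d=np.load('first.npz')
for n,(u,v) in (('top',(470,267)),('side',(397,352))):
    P=d[n];p=P[v-35:v+35,u-35:u+35].reshape(-1,3);q=p[(p[:,2]>.112)&(p[:,2]<.121)]
    print(n,cv2.minEnclosingCircle(q[:,:2].astype(np.float32)),q.mean(0))
go([.54,-.26,.25])
E
```

```text
top ((0.5463610887527466, -0.261563241481781), 0.034166622906923294) [ 0.54519515 -0.25893135  0.11750227]
side ((0.5467172861099243, -0.262654185295105), 0.034733954817056656) [ 0.54092978 -0.26567484  0.11620135]
t 0.1 pos [ 0.2551 -0.5973  0.2137] shift [ -36.  -198.3 -394.5] turn -66.87 tilt [-7.0e-04  1.4e-03 -1.0e+00] F [ 1.2 -0.1  0.4] gap 1.004
```

Emit:
{"name": "move_arm", "arguments": {
  "increments": [
    {"tx":-8,"turn":-7},
    {"tx":-8,"turn":-7},
    {"tx":-8,"turn":-7},
    {"tx":-8,"turn":-7},
    {"tx":-8,"turn":-7},
    {"turn":-7},
    {"turn":-7},
    {"turn":-7}
  ]
}}

```text
schema error: expected keys tx, ty, tz, turn, grip
```

Emit:
{"name": "move_arm", "arguments": {
  "increments": [
    {"tx":-8,"ty":0,"tz":0,"turn":-7,"grip":1},
    {"tx":-8,"ty":0,"tz":0,"turn":-7,"grip":1},
    {"tx":-8,"ty":0,"tz":0,"turn":-7,"grip":1},
    {"tx":-8,"ty":0,"tz":0,"turn":-7,"grip":1},
    {"tx":-8,"ty":0,"tz":0,"turn":-7,"grip":1},
    {"tx":0,"ty":0,"tz":0,"turn":-7,"grip":1},
    {"tx":0,"ty":0,"tz":0,"turn":-7,"grip":1},
    {"tx":0,"ty":0,"tz":0,"turn":-7,"grip":1}
  ]
}}

```text
t: 0.77
ee_pos: [0.2552, -0.5975, 0.2543]
tcp_rot: [-135.9, 90.0, 123.6]
ft_force: [-0.1, -0.5, -0.2]
finger_gap: 1.0
```

Emit:
{"name": "move_arm", "arguments": {
  "increments": [
    {"tx":0,"ty":0,"tz":0,"turn":-5,"grip":1},
    {"tx":0,"ty":0,"tz":0,"turn":-5,"grip":1},
    {"tx":0,"ty":0,"tz":0,"turn":0,"grip":1},
    {"tx":0,"ty":0,"tz":0,"turn":0,"grip":1},
    {"tx":0,"ty":0,"tz":0,"turn":0,"grip":1},
    {"tx":0,"ty":0,"tz":0,"turn":0,"grip":1},
    {"tx":0,"ty":0,"tz":0,"turn":0,"grip":1},
    {"tx":0,"ty":0,"tz":0,"turn":0,"grip":1}
  ]
}}

```text
t: 1.43
ee_pos: [0.2554, -0.5977, 0.2546]
tcp_rot: [-61.3, 90.0, -152.2]
ft_force: [0.5, 0.8, -0.8]
finger_gap: 0.997
```

```bash
python3 -c "
from h import *
go([.5465,-.262,.25])"
```

```text
t 1.43 pos [ 0.2554 -0.5977  0.2546] shift [   4.5  285.8 -340.2] turn -0.89 tilt [-1.e-04 -1.e-04 -1.e+00] F [ 0.5  0.8 -0.8] gap 0.997
```

Emit:
{"name": "move_arm", "arguments": {
  "increments": [
    {"tx":0,"ty":18,"tz":-21,"turn":-0.9,"grip":1},
    {"tx":0,"ty":18,"tz":-21,"turn":0,"grip":1},
    {"tx":0,"ty":18,"tz":-21,"turn":0,"grip":1},
    {"tx":0,"ty":18,"tz":-21,"turn":0,"grip":1},
    {"tx":0,"ty":18,"tz":-21,"turn":0,"grip":1},
    {"tx":0,"ty":18,"tz":-21,"turn":0,"grip":1},
    {"tx":0,"ty":18,"tz":-21,"turn":0,"grip":1},
    {"tx":0,"ty":18,"tz":-21,"turn":0,"grip":1}
  ]
}}

```text
t: 2.1
ee_pos: [0.4004, -0.4288, 0.2548]
tcp_rot: [16.4, 90.0, -73.6]
ft_force: [0.4, -0.1, -0.7]
finger_gap: 1.005
```

Emit:
{"name": "move_arm", "arguments": {
  "increments": [
    {"tx":0,"ty":20,"tz":-24,"turn":0,"grip":1},
    {"tx":0,"ty":20,"tz":-24,"turn":0,"grip":1},
    {"tx":0,"ty":20,"tz":-24,"turn":0,"grip":1},
    {"tx":0,"ty":20,"tz":-24,"turn":0,"grip":1},
    {"tx":0,"ty":20,"tz":-24,"turn":0,"grip":1},
    {"tx":0,"ty":15,"tz":-20,"turn":0,"grip":1},
    {"tx":0,"ty":12,"tz":-16,"turn":0,"grip":1},
    {"tx":0,"ty":10,"tz":-8,"turn":0,"grip":1}
  ]
}}

```text
t: 2.77
ee_pos: [0.5379, -0.2628, 0.2549]
tcp_rot: [143.8, 89.9, 54.1]
ft_force: [-0.3, 0.1, -0.3]
finger_gap: 0.997
```

```bash
python3 - <<'E'
from h import *
go([.5465,-.262,.25])
c=cam('wrist');P=pts(c);save(c,'w1.png')
q=P[(P[...,2]>.112)&(P[...,2]<.122)];print(cv2.minEnclosingCircle(q[:,:2].astype(np.float32)),len(q),-c['R'].T@c['t'])
E
```

```text
t 2.77 pos [ 0.5379 -0.2628  0.2549] shift [ 4.9  8.6 -0.8] turn 0.22 tilt [ 6.e-04  8.e-04 -1.e+00] F [-0.3  0.1 -0.3] gap 0.997
((0.544755756855011, -0.26199668645858765), 0.03413945809006691) 3466 [ 0.53641013 -0.19527242  0.42556597]
```

View pics/w1.png

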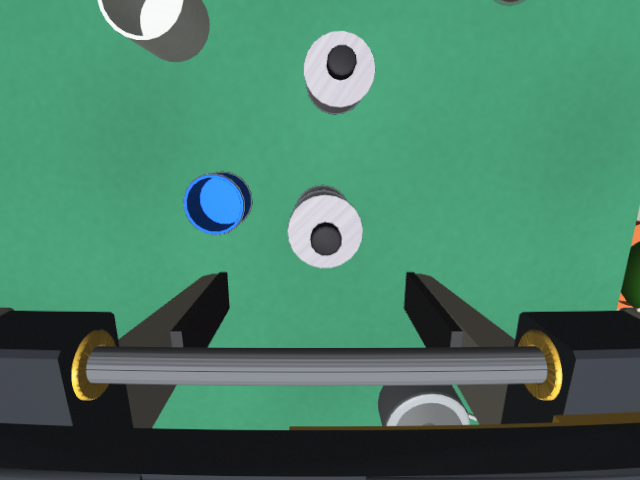

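Wrist view: the tiffin lid is at (325,230), midway between the fingers, and nothing stands in the path down.

Emit:
{"name": "move_arm", "arguments": {
  "increments": [
    {"tx":10,"ty":4,"tz":-1,"turn":0,"grip":1},
    {"tx":20,"ty":3.5,"tz":0,"turn":0,"grip":1},
    {"tx":20,"ty":0,"tz":0,"turn":0,"grip":1},
    {"tx":20,"ty":0,"tz":0,"turn":0,"grip":1},
    {"tx":20,"ty":0,"tz":0,"turn":0,"grip":1},
    {"tx":18,"ty":0,"tz":0,"turn":0,"grip":1},
    {"tx":14,"ty":0,"tz":0,"turn":0,"grip":1},
    {"tx":8,"ty":0,"tz":0,"turn":0,"grip":1}
  ],
  "force": 15
}}

```text
t: 3.48
ee_pos: [0.5416, -0.2666, 0.1217]
tcp_rot: [-98.2, 89.8, 171.7]
ft_force: [0.5, -0.1, -0.3]
finger_gap: 0.997
```

Emit:
{"name": "move_arm", "arguments": {
  "increments": [
    {"tx":0,"ty":0,"tz":0,"turn":0,"grip":0.5},
    {"tx":0,"ty":0,"tz":0,"turn":0,"grip":0.45},
    {"tx":0,"ty":0,"tz":0,"turn":0,"grip":0.4},
    {"tx":0,"ty":0,"tz":0,"turn":0,"grip":0.35},
    {"tx":0,"ty":0,"tz":0,"turn":0,"grip":0.3},
    {"tx":0,"ty":0,"tz":0,"turn":0,"grip":0.2},
    {"tx":0,"ty":0,"tz":0,"turn":0,"grip":0.1},
    {"tx":0,"ty":0,"tz":0,"turn":0,"grip":0}
  ],
  "force": 15
}}

```text
t: 4.15
ee_pos: [0.5441, -0.2649, 0.1248]
tcp_rot: [48.4, 90.0, -41.6]
ft_force: [0.5, -0.5, -0.4]
finger_gap: 0.443
```

```bash
python3 - <<'E'
from h import *
go([.5455,-.262,.124])
E
```

```text
t 4.15 pos [ 0.5441 -0.2649  0.1248] shift [ 0.8  1.4 -2.9] turn 0.04 tilt [ 3.e-04 -3.e-04 -1.e+00] F [ 0.5 -0.5 -0.4] gap 0.443
```

Emit:
{"name": "move_arm", "arguments": {
  "increments": [
    {"tx":0,"ty":0,"tz":-2.5,"turn":0,"grip":0.4},
    {"tx":0,"ty":0,"tz":0,"turn":0,"grip":0.3},
    {"tx":0,"ty":0,"tz":0,"turn":0,"grip":0.2},
    {"tx":0,"ty":0,"tz":0,"turn":0,"grip":0},
    {"tx":0,"ty":0,"tz":0,"turn":0,"grip":0},
    {"tx":0,"ty":0,"tz":0,"turn":0,"grip":0},
    {"tx":0,"ty":0,"tz":0,"turn":0,"grip":0},
    {"tx":0,"ty":0,"tz":0,"turn":0,"grip":0}
  ],
  "force": 15
}}

```text
t: 4.82
ee_pos: [0.5442, -0.2623, 0.1246]
tcp_rot: [107.0, 90.0, 17.0]
ft_force: [0.9, 0.5, 1.1]
finger_gap: 0.275
```

```bash
python3 - <<'E'
from h import *
go([.5455,-.262,.124])
E
```

```text
t 4.82 pos [ 0.5442 -0.2623  0.1246] shift [ 0.6  1.3 -0.3] turn 0.04 tilt [ 2.e-04  1.e-04 -1.e+00] F [0.9 0.5 1.1] gap 0.275
```

Emit:
{"name": "move_arm", "arguments": {
  "increments": [
    {"tx":-5,"ty":0,"tz":0,"turn":0,"grip":0},
    {"tx":-8,"ty":0,"tz":0,"turn":0,"grip":0},
    {"tx":-12,"ty":0,"tz":0,"turn":0,"grip":0},
    {"tx":-18,"ty":0,"tz":0,"turn":0,"grip":0},
    {"tx":-18,"ty":0,"tz":0,"turn":0,"grip":0},
    {"tx":-15,"ty":0,"tz":0,"turn":0,"grip":0},
    {"tx":-10,"ty":0,"tz":0,"turn":0,"grip":0},
    {"tx":-5,"ty":0,"tz":0,"turn":0,"grip":0}
  ]
}}

```text
t: 5.48
ee_pos: [0.5448, -0.2628, 0.2181]
tcp_rot: [59.3, 89.8, -30.7]
ft_force: [0.3, -0.0, -0.3]
finger_gap: 0.279
```

```bash
python3 - <<'E'
from h import *
go([.561,.335,.215])
c=cam('side');P=pts(c);save(c,'s2.png')
q=P[320:440,340:450];z=q[(q[...,2]>.1)&(q[...,2]<.125)];print(z.mean(0),len(z))
E
```

```text
t 5.48 pos [ 0.5448 -0.2628  0.2181] shift [   2.1   16.5 -597.8] turn 0.02 tilt [ 0.0028 -0.0017 -1.    ] F [ 0.3 -0.  -0.3] gap 0.279
[ 0.54343464 -0.26294068  0.10818655] 661
```

View pics/s2.png

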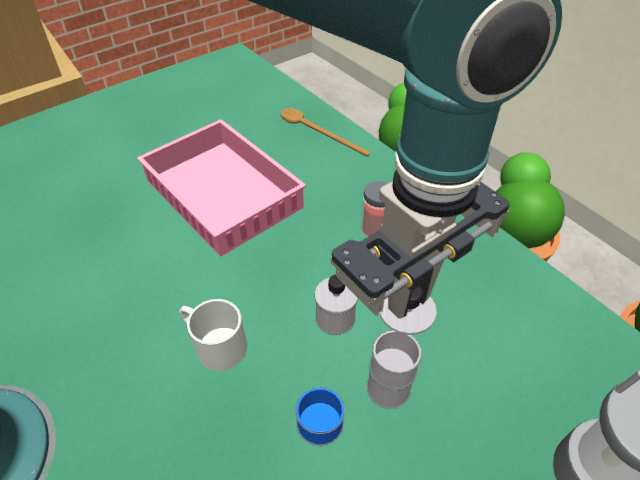

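The side view shows the lid held level at (408,310), and the upper tin is still seated at (395,365). Now I'll carry the lid over.

Emit:
{"name": "move_arm", "arguments": {
  "increments": [
    {"tx":0,"ty":2,"tz":-10,"turn":0,"grip":0},
    {"tx":0,"ty":2,"tz":-20,"turn":0,"grip":0},
    {"tx":0,"ty":2,"tz":-28,"turn":0,"grip":0},
    {"tx":0,"ty":2,"tz":-28,"turn":0,"grip":0},
    {"tx":0,"ty":2,"tz":-28,"turn":0,"grip":0},
    {"tx":0,"ty":2,"tz":-28,"turn":0,"grip":0},
    {"tx":0,"ty":2,"tz":-28,"turn":0,"grip":0},
    {"tx":0,"ty":2,"tz":-28,"turn":0,"grip":0}
  ]
}}

```text
t: 6.2
ee_pos: [0.5589, -0.0621, 0.2144]
tcp_rot: [-103.5, 89.9, 166.6]
ft_force: [0.7, 0.8, -1.6]
finger_gap: 0.279
```

Emit:
{"name": "move_arm", "arguments": {
  "increments": [
    {"tx":0,"ty":0,"tz":-28,"turn":0,"grip":0},
    {"tx":0,"ty":0,"tz":-28,"turn":0,"grip":0},
    {"tx":0,"ty":0,"tz":-28,"turn":0,"grip":0},
    {"tx":0,"ty":0,"tz":-28,"turn":0,"grip":0},
    {"tx":0,"ty":0,"tz":-28,"turn":0,"grip":0},
    {"tx":0,"ty":0,"tz":-28,"turn":0,"grip":0},
    {"tx":0,"ty":0,"tz":-28,"turn":0,"grip":0},
    {"tx":0,"ty":0,"tz":-28,"turn":0,"grip":0}
  ]
}}

```text
t: 6.87
ee_pos: [0.5585, 0.1615, 0.2144]
tcp_rot: [-81.7, 89.9, -171.6]
ft_force: [-0.2, -0.2, -0.6]
finger_gap: 0.276
```

Emit:
{"name": "move_arm", "arguments": {
  "increments": [
    {"tx":0,"ty":0,"tz":-28,"turn":0,"grip":0},
    {"tx":0,"ty":0,"tz":-28,"turn":0,"grip":0},
    {"tx":0,"ty":0,"tz":-28,"turn":0,"grip":0},
    {"tx":0,"ty":0,"tz":-28,"turn":0,"grip":0},
    {"tx":0,"ty":0,"tz":-26,"turn":0,"grip":0},
    {"tx":0,"ty":0,"tz":-20,"turn":0,"grip":0},
    {"tx":0,"ty":0,"tz":-12,"turn":0,"grip":0},
    {"tx":0,"ty":0,"tz":-6,"turn":0,"grip":0}
  ]
}}

```text
t: 7.53
ee_pos: [0.558, 0.338, 0.2144]
tcp_rot: [-92.6, 89.9, 177.6]
ft_force: [-0.1, -0.5, -1.2]
finger_gap: 0.279
```

```bash
python3 - <<'E'
from h import *
go([.5605,.337,.025])
c=cam('side');save(c,'s3.png')
P=pts(c)
E
```

```text
t 7.53 pos [0.558  0.338  0.2144] shift [189.4   2.9   1. ] turn 0.21 tilt [-2.2e-03  1.0e-04 -1.0e+00] F [-0.1 -0.5 -1.2] gap 0.279
```

View pics/s3.png

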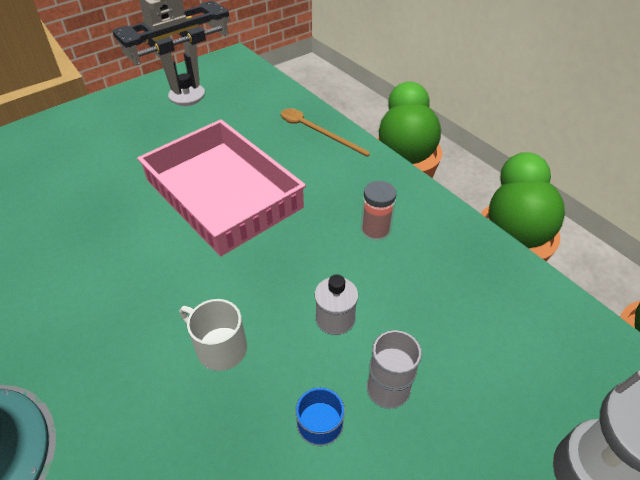

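The side view shows the lid held over the far half of the basket at (186,95), with the other items unmoved. Next is the descent.

Emit:
{"name": "move_arm", "arguments": {
  "increments": [
    {"tx":10,"ty":2.5,"tz":1,"turn":0,"grip":0},
    {"tx":20,"ty":0,"tz":0,"turn":0,"grip":0},
    {"tx":28,"ty":0,"tz":0,"turn":0,"grip":0},
    {"tx":28,"ty":0,"tz":0,"turn":0,"grip":0},
    {"tx":28,"ty":0,"tz":0,"turn":0,"grip":0},
    {"tx":28,"ty":0,"tz":0,"turn":0,"grip":0},
    {"tx":20,"ty":0,"tz":0,"turn":0,"grip":0},
    {"tx":12,"ty":0,"tz":0,"turn":0,"grip":0}
  ]
}}

```text
t: 8.25
ee_pos: [0.5614, 0.3309, 0.0379]
tcp_rot: [-43.6, 89.7, -133.7]
ft_force: [0.2, -0.2, -0.7]
finger_gap: 0.279
```

Emit:
{"name": "move_arm", "arguments": {
  "increments": [
    {"tx":3,"ty":0,"tz":0,"turn":0,"grip":0},
    {"tx":2,"ty":0,"tz":0,"turn":0,"grip":0},
    {"tx":1,"ty":0,"tz":0,"turn":0,"grip":0},
    {"tx":1,"ty":0,"tz":0,"turn":0,"grip":0},
    {"tx":1,"ty":0,"tz":0,"turn":0,"grip":0},
    {"tx":1,"ty":0,"tz":0,"turn":0,"grip":0},
    {"tx":0,"ty":0,"tz":0,"turn":0,"grip":0},
    {"tx":0,"ty":0,"tz":0,"turn":0,"grip":0}
  ]
}}

```text
t: 8.92
ee_pos: [0.5623, 0.3347, 0.0329]
tcp_rot: [102.9, 90.0, 13.0]
ft_force: [-0.6, -1.2, -0.7]
finger_gap: 0.278
```

```bash
python3 - <<'E'
from h import *
go([.5605,.337,.025])
E
```

```text
t 8.92 pos [0.5623 0.3347 0.0329] shift [ 7.9 -1.8 -2.3] turn 0.04 tilt [ 4.e-04  1.e-04 -1.e+00] F [-0.6 -1.2 -0.7] gap 0.278
```

Emit:
{"name": "move_arm", "arguments": {
  "increments": [
    {"tx":1,"ty":0,"tz":0,"turn":0,"grip":0},
    {"tx":1,"ty":0,"tz":0,"turn":0,"grip":0},
    {"tx":1,"ty":0,"tz":0,"turn":0,"grip":0},
    {"tx":1,"ty":0,"tz":0,"turn":0,"grip":0},
    {"tx":1,"ty":0,"tz":0,"turn":0,"grip":0},
    {"tx":1,"ty":0,"tz":0,"turn":0,"grip":0},
    {"tx":0.5,"ty":0,"tz":0,"turn":0,"grip":0},
    {"tx":0.5,"ty":0,"tz":0,"turn":0,"grip":0}
  ]
}}

```text
t: 9.58
ee_pos: [0.5621, 0.3346, 0.0254]
tcp_rot: [-55.5, 90.0, -145.4]
ft_force: [-0.2, 0.1, -1.4]
finger_gap: 0.277
```

Emit:
{"name": "move_arm", "arguments": {
  "increments": [
    {"tx":0.5,"ty":0,"tz":0,"turn":0,"grip":0},
    {"tx":0.5,"ty":0,"tz":0,"turn":0,"grip":0},
    {"tx":0.5,"ty":0,"tz":0,"turn":0,"grip":0},
    {"tx":0,"ty":0,"tz":0,"turn":0,"grip":0},
    {"tx":0,"ty":0,"tz":0,"turn":0,"grip":0},
    {"tx":0,"ty":0,"tz":0,"turn":0,"grip":0},
    {"tx":0,"ty":0,"tz":0,"turn":0,"grip":0},
    {"tx":0,"ty":0,"tz":0,"turn":0,"grip":0}
  ]
}}

```text
t: 10.25
ee_pos: [0.5622, 0.3347, 0.0246]
tcp_rot: [51.1, 90.0, -38.9]
ft_force: [-1.4, -1.2, 7.0]
finger_gap: 0.278
```

```bash
python3 - <<'E'
from h import *
go([.5605,.337,.025])
E
```

```text
t 10.25 pos [0.5622 0.3347 0.0246] shift [-0.4 -1.7 -2.3] turn 0.03 tilt [ 2.e-04 -2.e-04 -1.e+00] F [-1.4 -1.2  7. ] gap 0.278
```

Contact with the floor shows as 7 N, at the expected height. I'll release and then retreat.

Emit:
{"name": "move_arm", "arguments": {
  "increments": [
    {"tx":-0.5,"ty":0,"tz":0,"turn":0,"grip":0.3},
    {"tx":0,"ty":0,"tz":0,"turn":0,"grip":0.35},
    {"tx":0,"ty":0,"tz":0,"turn":0,"grip":0.45},
    {"tx":0,"ty":0,"tz":0,"turn":0,"grip":0.6},
    {"tx":0,"ty":0,"tz":0,"turn":0,"grip":0.6},
    {"tx":0,"ty":0,"tz":0,"turn":0,"grip":0.6},
    {"tx":0,"ty":0,"tz":0,"turn":0,"grip":0.6},
    {"tx":0,"ty":0,"tz":0,"turn":0,"grip":0.6}
  ]
}}

```text
t: 10.92
ee_pos: [0.5622, 0.3346, 0.0245]
tcp_rot: [-80.2, 90.0, -170.2]
ft_force: [-0.0, 0.1, 0.5]
finger_gap: 0.603
```

Emit:
{"name": "move_arm", "arguments": {
  "increments": [
    {"tx":-8,"ty":0,"tz":0,"turn":0,"grip":0.6},
    {"tx":-15,"ty":0,"tz":0,"turn":0,"grip":0.6},
    {"tx":-25,"ty":0,"tz":0,"turn":0,"grip":1},
    {"tx":-30,"ty":0,"tz":0,"turn":0,"grip":1},
    {"tx":-30,"ty":0,"tz":0,"turn":0,"grip":1},
    {"tx":-30,"ty":0,"tz":0,"turn":0,"grip":1},
    {"tx":-25,"ty":0,"tz":0,"turn":0,"grip":1},
    {"tx":-15,"ty":0,"tz":0,"turn":0,"grip":1}
  ]
}}

```text
t: 11.58
ee_pos: [0.5632, 0.3359, 0.208]
tcp_rot: [120.9, 89.7, 31.0]
ft_force: [0.5, 0.8, -0.0]
finger_gap: 0.995
```

```bash
python3 - <<'E'
from h import *
go([.5455,-.262,.2])
c=cam('wrist');save(c,'w4.png');P=pts(c)
m=(P[...,2]>.012)&(P[...,2]<.024)&(abs(P[...,0]-.56)<.05)&(abs(P[...,1]-.335)<.05)
print('lid',cv2.minEnclosingCircle(P[m][:,:2].astype(np.float32)),P[m].mean(0))
c=cam('top');P=pts(c)
for b in((.102,.12),):
  q=P[(P[...,2]>b[0])&(P[...,2]<b[1])&(abs(P[...,0]-.545)<.06)&(abs(P[...,1]+.26)<.06)];print('tin',cv2.minEnclosingCircle(q[:,:2].astype(np.float32)),len(q))
E
```

```text
t 11.58 pos [0.5632 0.3359 0.208 ] shift [  6.  -18.2 597.9] turn 0.05 tilt [ 0.0052  0.0031 -1.    ] F [ 0.5  0.8 -0. ] gap 0.995
lid ((0.5613904595375061, 0.3346279561519623), 0.034033872187137604) [0.56127155 0.33673336 0.01748562]
tin ((0.5456148386001587, -0.2619359493255615), 0.03398961201310158) 406
```

View pics/w4.png

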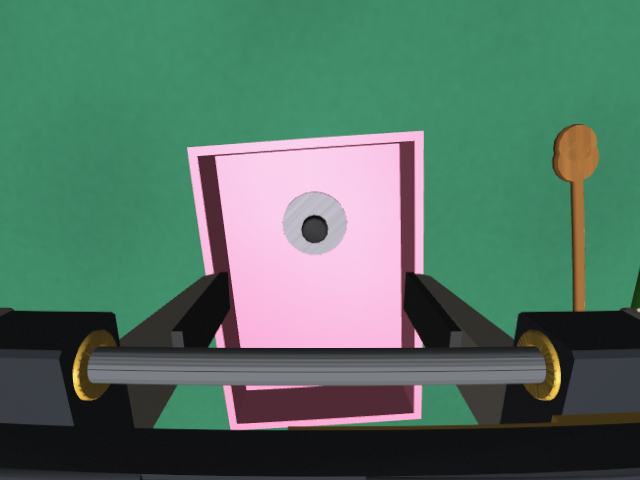

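The lid sits knob up on the basket floor at (315,222), in the far half, leaving the near half free. I'll go back for the upper tin.

Emit:
{"name": "move_arm", "arguments": {
  "increments": [
    {"tx":0,"ty":-2,"tz":10,"turn":0,"grip":1},
    {"tx":0,"ty":-2,"tz":20,"turn":0,"grip":1},
    {"tx":0,"ty":-2,"tz":28,"turn":0,"grip":1},
    {"tx":0,"ty":-2,"tz":28,"turn":0,"grip":1},
    {"tx":0,"ty":-2,"tz":28,"turn":0,"grip":1},
    {"tx":0,"ty":-2,"tz":28,"turn":0,"grip":1},
    {"tx":0,"ty":-2,"tz":28,"turn":0,"grip":1},
    {"tx":0,"ty":-2,"tz":28,"turn":0,"grip":1}
  ]
}}

```text
t: 12.35
ee_pos: [0.5447, 0.1341, 0.201]
tcp_rot: [-70.6, 89.8, -160.6]
ft_force: [-0.3, -0.5, -0.5]
finger_gap: 1.001
```

Emit:
{"name": "move_arm", "arguments": {
  "increments": [
    {"tx":0,"ty":0,"tz":28,"turn":0,"grip":1},
    {"tx":0,"ty":0,"tz":28,"turn":0,"grip":1},
    {"tx":0,"ty":0,"tz":28,"turn":0,"grip":1},
    {"tx":0,"ty":0,"tz":28,"turn":0,"grip":1},
    {"tx":0,"ty":0,"tz":28,"turn":0,"grip":1},
    {"tx":0,"ty":0,"tz":28,"turn":0,"grip":1},
    {"tx":0,"ty":0,"tz":28,"turn":0,"grip":1},
    {"tx":0,"ty":0,"tz":28,"turn":0,"grip":1}
  ]
}}

```text
t: 13.02
ee_pos: [0.5445, -0.0894, 0.2012]
tcp_rot: [-92.3, 89.8, 177.7]
ft_force: [0.9, 0.3, 0.4]
finger_gap: 1.001
```

Emit:
{"name": "move_arm", "arguments": {
  "increments": [
    {"tx":0,"ty":0,"tz":28,"turn":0,"grip":1},
    {"tx":0,"ty":0,"tz":28,"turn":0,"grip":1},
    {"tx":0,"ty":0,"tz":28,"turn":0,"grip":1},
    {"tx":0,"ty":0,"tz":28,"turn":0,"grip":1},
    {"tx":0,"ty":0,"tz":26,"turn":0,"grip":1},
    {"tx":0,"ty":0,"tz":22,"turn":0,"grip":1},
    {"tx":0,"ty":0,"tz":12,"turn":0,"grip":1},
    {"tx":0,"ty":0,"tz":4,"turn":0,"grip":1}
  ]
}}

```text
t: 13.68
ee_pos: [0.5446, -0.266, 0.2011]
tcp_rot: [-96.1, 89.8, 173.7]
ft_force: [-1.0, -0.1, 0.4]
finger_gap: 1.001
```

```bash
python3 - <<'E'
from h import *
c=cam('wrist');P=pts(c)
q=P[(P[...,2]>.105)&(P[...,2]<.12)&(abs(P[...,0]-.545)<.05)&(abs(P[...,1]+.26)<.05)];print('tin',cv2.minEnclosingCircle(q[:,:2].astype(np.float32)),len(q))
go([.5455,-.262,.071])
E
```

```text
tin ((0.5432397127151489, -0.26173603534698486), 0.033514801412820816) 1608
t 13.73 pos [ 0.5452 -0.265   0.2014] shift [130.4   0.6  -2.9] turn -0.13 tilt [-2.e-03  6.e-04 -1.e+00] F [ 0.3 -0.3  0.4] gap 1.0
```

Emit:
{"name": "move_arm", "arguments": {
  "increments": [
    {"tx":8,"ty":0,"tz":-3,"turn":0,"grip":1},
    {"tx":16,"ty":0,"tz":0,"turn":0,"grip":1},
    {"tx":20,"ty":0,"tz":0,"turn":0,"grip":1},
    {"tx":20,"ty":0,"tz":0,"turn":0,"grip":1},
    {"tx":20,"ty":0,"tz":0,"turn":0,"grip":1},
    {"tx":18,"ty":0,"tz":0,"turn":0,"grip":1},
    {"tx":14,"ty":0,"tz":0,"turn":0,"grip":1},
    {"tx":7,"ty":0,"tz":0,"turn":0,"grip":1}
  ],
  "force": 20
}}

```text
t: 14.4
ee_pos: [0.5454, -0.2571, 0.0771]
tcp_rot: [-130.7, 89.8, 139.5]
ft_force: [0.3, 0.4, 0.4]
finger_gap: 1.0
```

Emit:
{"name": "move_arm", "arguments": {
  "increments": [
    {"tx":3,"ty":0,"tz":0,"turn":0,"grip":1},
    {"tx":0,"ty":0,"tz":0,"turn":0,"grip":1},
    {"tx":0,"ty":0,"tz":0,"turn":0,"grip":1},
    {"tx":0,"ty":0,"tz":0,"turn":0,"grip":1},
    {"tx":0,"ty":0,"tz":0,"turn":0,"grip":0.9},
    {"tx":0,"ty":0,"tz":0,"turn":0,"grip":0.86},
    {"tx":0,"ty":0,"tz":0,"turn":0,"grip":0.82},
    {"tx":0,"ty":0,"tz":0,"turn":0,"grip":0.78}
  ]
}}

```text
t: 15.07
ee_pos: [0.5466, -0.2605, 0.0768]
tcp_rot: [49.3, 90.0, -40.7]
ft_force: [-0.6, 0.3, -0.1]
finger_gap: 0.785
```

```bash
python3 - <<'E'
from h import *
go([.5445,-.262,.073])
E
```

```text
t 15.07 pos [ 0.5466 -0.2605  0.0768] shift [ 3.8 -2.1  1.5] turn 0.02 tilt [ 3.e-04 -3.e-04 -1.e+00] F [-0.6  0.3 -0.1] gap 0.785
```

Emit:
{"name": "move_arm", "arguments": {
  "increments": [
    {"tx":2,"ty":-1.5,"tz":1.5,"turn":0,"grip":0.78},
    {"tx":0,"ty":0,"tz":0,"turn":0,"grip":0.75},
    {"tx":0,"ty":0,"tz":0,"turn":0,"grip":0.73},
    {"tx":0,"ty":0,"tz":0,"turn":0,"grip":0.71},
    {"tx":0,"ty":0,"tz":0,"turn":0,"grip":0.69},
    {"tx":0,"ty":0,"tz":0,"turn":0,"grip":0.65},
    {"tx":0,"ty":0,"tz":0,"turn":0,"grip":0.5},
    {"tx":0,"ty":0,"tz":0,"turn":0,"grip":0.4}
  ]
}}

```text
t: 15.73
ee_pos: [0.5449, -0.2619, 0.0745]
tcp_rot: [-88.1, 90.0, -178.1]
ft_force: [-0.6, -0.8, -0.7]
finger_gap: 0.676
```

```bash
python3 - <<'E'
from h import *
go([.5445,-.262,.073])
E
```

```text
t 15.73 pos [ 0.5449 -0.2619  0.0745] shift [ 1.5 -0.4  0.1] turn 0.03 tilt [-2.e-04 -0.e+00 -1.e+00] F [-0.6 -0.8 -0.7] gap 0.676
```

Emit:
{"name": "move_arm", "arguments": {
  "increments": [
    {"tx":-2,"ty":0,"tz":0,"turn":0,"grip":0.4},
    {"tx":-4,"ty":0,"tz":0,"turn":0,"grip":0.4},
    {"tx":-6,"ty":0,"tz":0,"turn":0,"grip":0.4},
    {"tx":-10,"ty":0,"tz":0,"turn":0,"grip":0.4},
    {"tx":-15,"ty":0,"tz":0,"turn":0,"grip":0.4},
    {"tx":-18,"ty":0,"tz":0,"turn":0,"grip":0.4},
    {"tx":-18,"ty":0,"tz":0,"turn":0,"grip":0.4},
    {"tx":-15,"ty":0,"tz":0,"turn":0,"grip":0.4}
  ]
}}

```text
t: 16.4
ee_pos: [0.5455, -0.2619, 0.1649]
tcp_rot: [64.4, 89.9, -25.6]
ft_force: [1.0, -1.1, -1.0]
finger_gap: 0.68
```

Emit:
{"name": "move_arm", "arguments": {
  "increments": [
    {"tx":-15,"ty":0,"tz":0,"turn":0,"grip":0.4},
    {"tx":-15,"ty":0,"tz":0,"turn":0,"grip":0.4},
    {"tx":-12,"ty":0,"tz":0,"turn":0,"grip":0.4},
    {"tx":-6,"ty":0,"tz":0,"turn":0,"grip":0.4},
    {"tx":0,"ty":0,"tz":0,"turn":0,"grip":0.4},
    {"tx":0,"ty":0,"tz":0,"turn":0,"grip":0.4},
    {"tx":0,"ty":0,"tz":0,"turn":0,"grip":0.4},
    {"tx":0,"ty":0,"tz":0,"turn":0,"grip":0.4}
  ]
}}

```text
t: 17.07
ee_pos: [0.5444, -0.2617, 0.2095]
tcp_rot: [-115.2, 89.9, 154.9]
ft_force: [-0.7, 0.4, -0.8]
finger_gap: 0.676
```

```bash
python3 - <<'E'
from h import *
go([.569,.205,.21])
c=cam('side');save(c,'s5.png')
E
```

```text
t 17.07 pos [ 0.5444 -0.2617  0.2095] shift [-2.000e-01  2.490e+01 -4.667e+02] turn 0.03 tilt [-1.8e-03  8.0e-04 -1.0e+00] F [-0.7  0.4 -0.8] gap 0.676
```

View pics/s5.png

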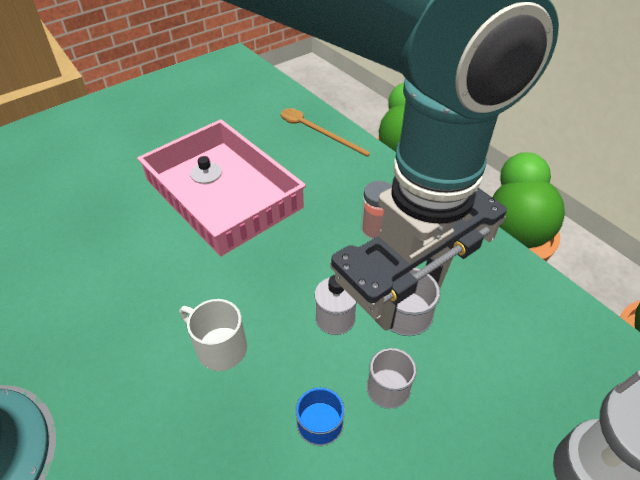

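The side view shows the tin held upright at (410,300), the lower tin still standing at (391,378), and the lid in the basket at (206,168).

Emit:
{"name": "move_arm", "arguments": {
  "increments": [
    {"tx":0,"ty":3,"tz":-8,"turn":0,"grip":0.4},
    {"tx":0,"ty":3,"tz":-16,"turn":0,"grip":0.4},
    {"tx":0,"ty":3,"tz":-24,"turn":0,"grip":0.4},
    {"tx":0,"ty":3,"tz":-24,"turn":0,"grip":0.4},
    {"tx":0,"ty":3,"tz":-24,"turn":0,"grip":0.4},
    {"tx":0,"ty":3,"tz":-24,"turn":0,"grip":0.4},
    {"tx":0,"ty":3,"tz":-24,"turn":0,"grip":0.4},
    {"tx":0,"ty":3,"tz":-24,"turn":0,"grip":0.4}
  ]
}}

```text
t: 17.78
ee_pos: [0.5689, -0.0918, 0.2103]
tcp_rot: [-131.1, 90.0, 139.0]
ft_force: [0.5, -0.0, -1.1]
finger_gap: 0.677
```

Emit:
{"name": "move_arm", "arguments": {
  "increments": [
    {"tx":0,"ty":0,"tz":-24,"turn":0,"grip":0.4},
    {"tx":0,"ty":0,"tz":-24,"turn":0,"grip":0.4},
    {"tx":0,"ty":0,"tz":-24,"turn":0,"grip":0.4},
    {"tx":0,"ty":0,"tz":-24,"turn":0,"grip":0.4},
    {"tx":0,"ty":0,"tz":-24,"turn":0,"grip":0.4},
    {"tx":0,"ty":0,"tz":-24,"turn":0,"grip":0.4},
    {"tx":0,"ty":0,"tz":-24,"turn":0,"grip":0.4},
    {"tx":0,"ty":0,"tz":-24,"turn":0,"grip":0.4}
  ]
}}

```text
t: 18.45
ee_pos: [0.5683, 0.1001, 0.2103]
tcp_rot: [-111.5, 90.0, 158.5]
ft_force: [0.2, 0.6, -1.4]
finger_gap: 0.675
```

Emit:
{"name": "move_arm", "arguments": {
  "increments": [
    {"tx":0,"ty":0,"tz":-22,"turn":0,"grip":0.4},
    {"tx":0,"ty":0,"tz":-20,"turn":0,"grip":0.4},
    {"tx":0,"ty":0,"tz":-18,"turn":0,"grip":0.4},
    {"tx":0,"ty":0,"tz":-15,"turn":0,"grip":0.4},
    {"tx":0,"ty":0,"tz":-12,"turn":0,"grip":0.4},
    {"tx":0,"ty":0,"tz":-8,"turn":0,"grip":0.4},
    {"tx":0,"ty":0,"tz":-6,"turn":0,"grip":0.4},
    {"tx":0,"ty":0,"tz":-3,"turn":0,"grip":0.4}
  ]
}}

```text
t: 19.12
ee_pos: [0.5686, 0.2028, 0.2104]
tcp_rot: [-88.1, 90.0, -178.0]
ft_force: [-0.2, 0.1, -0.6]
finger_gap: 0.676
```

```bash
python3 - <<'E'
from h import *
go([.569,.205,.0225])
E
```

```text
t 19.12 pos [0.5686 0.2028 0.2104] shift [187.9   0.5  -2.2] turn 0.06 tilt [-3.e-04 -0.e+00 -1.e+00] F [-0.2  0.1 -0.6] gap 0.676
```

Emit:
{"name": "move_arm", "arguments": {
  "increments": [
    {"tx":8,"ty":0,"tz":-2,"turn":0,"grip":0.4},
    {"tx":18,"ty":0,"tz":0,"turn":0,"grip":0.4},
    {"tx":26,"ty":0,"tz":0,"turn":0,"grip":0.4},
    {"tx":28,"ty":0,"tz":0,"turn":0,"grip":0.4},
    {"tx":28,"ty":0,"tz":0,"turn":0,"grip":0.4},
    {"tx":26,"ty":0,"tz":0,"turn":0,"grip":0.4},
    {"tx":22,"ty":0,"tz":0,"turn":0,"grip":0.4},
    {"tx":14,"ty":0,"tz":0,"turn":0,"grip":0.4}
  ]
}}

```text
t: 19.78
ee_pos: [0.5675, 0.2023, 0.0374]
tcp_rot: [-61.6, 89.8, -151.6]
ft_force: [-0.6, 0.4, -0.6]
finger_gap: 0.679
```

Emit:
{"name": "move_arm", "arguments": {
  "increments": [
    {"tx":4,"ty":0,"tz":0,"turn":0,"grip":0.4},
    {"tx":2,"ty":0,"tz":0,"turn":0,"grip":0.4},
    {"tx":1,"ty":0,"tz":0,"turn":0,"grip":0.4},
    {"tx":0,"ty":0,"tz":0,"turn":0,"grip":0.4},
    {"tx":0,"ty":0,"tz":0,"turn":0,"grip":0.4},
    {"tx":0,"ty":0,"tz":0,"turn":0,"grip":0.4},
    {"tx":0,"ty":0,"tz":0,"turn":0,"grip":0.4},
    {"tx":0,"ty":0,"tz":0,"turn":0,"grip":0.4}
  ]
}}

```text
t: 20.45
ee_pos: [0.569, 0.2041, 0.0341]
tcp_rot: [94.7, 90.0, 4.8]
ft_force: [-1.2, -0.7, -0.8]
finger_gap: 0.675
```

```bash
python3 - <<'E'
from h import *
go([.569,.205,.0225])
E
```

```text
t 20.45 pos [0.569  0.2041 0.0341] shift [11.6 -0.  -0.9] turn 0.03 tilt [ 8.e-04  1.e-04 -1.e+00] F [-1.2 -0.7 -0.8] gap 0.675
```

Emit:
{"name": "move_arm", "arguments": {
  "increments": [
    {"tx":2,"ty":0,"tz":0,"turn":0,"grip":0.4},
    {"tx":2,"ty":0,"tz":0,"turn":0,"grip":0.4},
    {"tx":2,"ty":0,"tz":0,"turn":0,"grip":0.4},
    {"tx":1,"ty":0,"tz":0,"turn":0,"grip":0.4},
    {"tx":1,"ty":0,"tz":0,"turn":0,"grip":0.4},
    {"tx":1,"ty":0,"tz":0,"turn":0,"grip":0.4},
    {"tx":0.5,"ty":0,"tz":0,"turn":0,"grip":0.4},
    {"tx":0.5,"ty":0,"tz":0,"turn":0,"grip":0.4}
  ]
}}

```text
t: 21.12
ee_pos: [0.5687, 0.2041, 0.0235]
tcp_rot: [-55.2, 90.0, -145.2]
ft_force: [-0.6, -0.1, -1.5]
finger_gap: 0.676
```

Emit:
{"name": "move_arm", "arguments": {
  "increments": [
    {"tx":0.5,"ty":0,"tz":0,"turn":0,"grip":0.4},
    {"tx":0.5,"ty":0,"tz":0,"turn":0,"grip":0.4},
    {"tx":0.5,"ty":0,"tz":0,"turn":0,"grip":0.4},
    {"tx":0,"ty":0,"tz":0,"turn":0,"grip":0.4},
    {"tx":0,"ty":0,"tz":0,"turn":0,"grip":0.4},
    {"tx":0,"ty":0,"tz":0,"turn":0,"grip":0.4},
    {"tx":0,"ty":0,"tz":0,"turn":0,"grip":0.4},
    {"tx":0,"ty":0,"tz":0,"turn":0,"grip":0.4}
  ]
}}

```text
t: 21.78
ee_pos: [0.5688, 0.2041, 0.0225]
tcp_rot: [35.2, 90.0, -54.7]
ft_force: [-2.3, -1.2, 5.8]
finger_gap: 0.676
```

```bash
python3 - <<'E'
from h import *
go([.569,.205,.0225])
E
```

```text
t 21.78 pos [0.5688 0.2041 0.0225] shift [ 0.   0.2 -0.9] turn 0.02 tilt [ 2.e-04 -2.e-04 -1.e+00] F [-2.3 -1.2  5.8] gap 0.676
```

The tin is on the floor, with 5.8 N of contact at the predicted height. I'll release and retreat.

Emit:
{"name": "move_arm", "arguments": {
  "increments": [
    {"tx":-0.5,"ty":0,"tz":0,"turn":0,"grip":0.7},
    {"tx":0,"ty":0,"tz":0,"turn":0,"grip":0.73},
    {"tx":0,"ty":0,"tz":0,"turn":0,"grip":0.78},
    {"tx":0,"ty":0,"tz":0,"turn":0,"grip":0.85},
    {"tx":0,"ty":0,"tz":0,"turn":0,"grip":0.95},
    {"tx":0,"ty":0,"tz":0,"turn":0,"grip":0.95},
    {"tx":0,"ty":0,"tz":0,"turn":0,"grip":0.95},
    {"tx":0,"ty":0,"tz":0,"turn":0,"grip":0.95}
  ]
}}

```text
t: 22.45
ee_pos: [0.5687, 0.2041, 0.0225]
tcp_rot: [-50.8, 90.0, -140.7]
ft_force: [0.4, -0.8, 0.6]
finger_gap: 0.948
```

Emit:
{"name": "move_arm", "arguments": {
  "increments": [
    {"tx":-4,"ty":0,"tz":0,"turn":0,"grip":0.95},
    {"tx":-10,"ty":0,"tz":0,"turn":0,"grip":0.95},
    {"tx":-18,"ty":0,"tz":0,"turn":0,"grip":0.95},
    {"tx":-25,"ty":0,"tz":0,"turn":0,"grip":0.95},
    {"tx":-30,"ty":0,"tz":0,"turn":0,"grip":0.95},
    {"tx":-30,"ty":0,"tz":0,"turn":0,"grip":0.95},
    {"tx":-25,"ty":0,"tz":0,"turn":0,"grip":0.95},
    {"tx":-12,"ty":0,"tz":0,"turn":0,"grip":0.95}
  ]
}}

```text
t: 23.12
ee_pos: [0.5703, 0.2052, 0.1812]
tcp_rot: [108.4, 89.7, 18.4]
ft_force: [0.6, -0.6, 0.2]
finger_gap: 0.946
```

Emit:
{"name": "move_arm", "arguments": {
  "increments": [
    {"tx":-20,"ty":0,"tz":0,"turn":0,"grip":0.95},
    {"tx":-20,"ty":0,"tz":0,"turn":0,"grip":0.95},
    {"tx":-10,"ty":0,"tz":0,"turn":0,"grip":0.95},
    {"tx":0,"ty":0,"tz":0,"turn":0,"grip":0.95},
    {"tx":0,"ty":0,"tz":0,"turn":0,"grip":0.95},
    {"tx":0,"ty":0,"tz":0,"turn":0,"grip":0.95},
    {"tx":0,"ty":0,"tz":0,"turn":0,"grip":0.95},
    {"tx":0,"ty":0,"tz":0,"turn":0,"grip":0.95}
  ]
}}

```text
t: 23.78
ee_pos: [0.5682, 0.2039, 0.2252]
tcp_rot: [-74.1, 89.9, -164.0]
ft_force: [-0.5, -0.5, 0.2]
finger_gap: 0.947
```

```bash
python3 - <<'E'
from h import *
go([.569,.205,.0225])
c=cam('side');save(c,'s6.png');P=pts(c);d=np.load('first.npz')
W=cam('wrist');Q=pts(W)
def circ(Q,x,y,z0,z1,r=.05):
    q=Q[(Q[...,2]>z0)&(Q[...,2]<z1)&(np.hypot(Q[...,0]-x,Q[...,1]-y)<r)];return cv2.minEnclosingCircle(q[:,:2].astype(np.float32)) if len(q) else None
print('tin rim',circ(Q,.569,.204,.055,.068),'lid',circ(Q,.561,.335,.012,.026))
for n,x,y,a,b in(('single',.557,-.115,.06,.075),('jar',.748,-.002,.09,.11),('mug',.375,-.047,.07,.085),('blue',.4294,-.2457,.03,.06)):
    print(n,circ(d['side'],x,y,a,b),circ(P,x,y,a,b))
print('lower',circ(P,.545,-.262,.055,.07))
E
```

```text
t 23.78 pos [0.5682 0.2039 0.2252] shift [202.7   1.3  -1.2] turn 0.04 tilt [-2.2e-03 -6.0e-04 -1.0e+00] F [-0.5 -0.5  0.2] gap 0.947
tin rim ((0.5677726864814758, 0.2041034996509552), 0.03352522850036621) lid ((0.5610333681106567, 0.3341607451438904), 0.03422586992383003)
single ((0.5597594380378723, -0.11524168401956558), 0.03462400287389755) ((0.5602428317070007, -0.11545518785715103), 0.03496114909648895)
jar ((0.7477303743362427, -0.0030789002776145935), 0.030178047716617584) ((0.747501015663147, -0.004160186275839806), 0.03009299375116825)
mug ((0.3743799328804016, -0.04844948276877403), 0.04648665711283684) ((0.37464606761932373, -0.04821377247571945), 0.04660101234912872)
blue ((0.42936307191848755, -0.2457394301891327), 0.03407036513090134) ((0.42875850200653076, -0.24527335166931152), 0.03395750746130943)
lower ((0.5451124906539917, -0.2621781826019287), 0.03391465172171593)
```

View pics/s6.png

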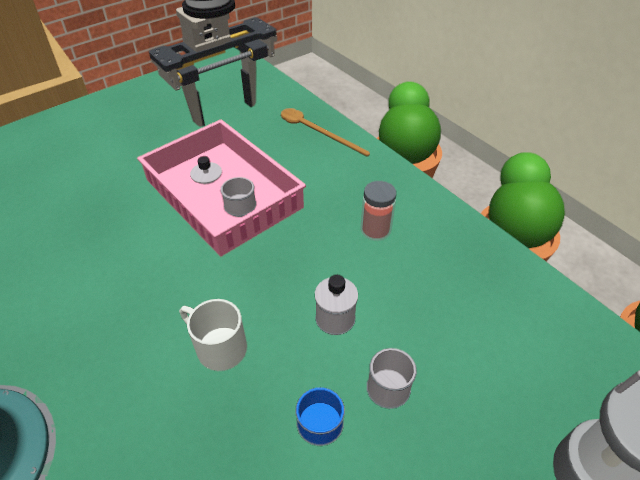

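The side view shows the lid at (206,168) and the tin at (238,197), both upright on the basket floor. The lower tin stands at (391,378), the bystanders are unmoved and the gripper is clear.

```bash
python3 -c "
from h import *
print(arm.hand_in())"
```

```text
the job is handed in; nothing more can be done
None
```

The tiffin is apart and handed in after about 24 s of the 72 s allowed. The lid is knob up on the basket floor in the far half, and the upper tin is upright beside it in the near half. I lifted the lid off first, then the tin. Each was lowered until it touched the floor (about 7 N for the lid, 6 N for the tin) and then released.

**Last checks:**
- **In the basket:** the lid is centred at (0.561, 0.334) and the tin at (0.568, 0.204), about 130 mm apart.
- **Lower tin:** it still stands at (0.545, -0.262), where the tiffin was to within about 1.5 mm.
- **Bystanders:** the single-tier tin, jar, mug and blue tin all measured within about 1 mm of where they started, which is within the measuring error.
- **Robot:** the gripper was open and clear of everything at hand-in.

No check failed. The only disagreement was about 2–3 mm between cameras on the tiffin's x position, well within the room the gripper had. The hand-in itself gives no verdict.

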